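# Roll the filter cartridge into its drip cradle

### The job

Roll the freshly rinsed filter cartridge along the counter on its side with the fingertips, up the sloping apron of the stainless drip cradle and over the crest, until it drops into the V trough and lies still on both flanks, square with the trough and roughly centred along the cradle. Push it gently so that it rolls, and stop once it is home: do not pinch it, pick it up, tip it, send it running off or ram it against the back of the cradle. Leave the cups and the other kitchen things where they stand.

Things in the scene. Friction and masses are not known exactly. Their poses are not given: they have to be found in the camera images.
- cartridge: Filter cartridge: cylinder 63 mm across, 254 mm long, 0.3 to 0.55 kg, dark sleeve in white net, white end caps, lying 19 to 29 cm before the seat, up to 7 degrees out of square. Origin mid-length on its axis; x along the axis (ends alike), y, z turn as it rolls. Friction 0.3 on all, so pushed at mid-height it rolls straight; let go at 5 cm/s it runs on 1 to 2 cm; apron and V square it.
- cradle: Drip cradle: a folded stainless sheet 220 mm long (x) by 130 mm, fixed, with a V trough along x. Origin on the counter below the middle of the seat. The apron is on the -y side: the cartridge is rolled in along +y. Front flank falls at 25 degrees from the crest to the V's bottom at y = +9 mm, 2.5 mm high; back flank rises at 50 degrees to y = +38 mm, 40 mm high; foot to y = +62 mm.
- cradle_seat (a point): Where the centre of the seated cartridge should lie: straight above the cradle's origin, 41.3 mm above the counter; same axes as the cradle (x along the trough, y towards the back flank).
- apron_edge (a point): Middle of the apron's front edge, flush with the counter, 68 mm before the seat (cradle y = -68 mm). From here the apron climbs at 15 degrees to the crest.
- crest (a point): Middle of the crest between apron and trough, 14 mm above the counter, 17 mm before the seat (cradle y = -17 mm). The cartridge's axis is 46 mm above the counter as it crosses; once past the crest it drops into the V by itself.
- cup_back: A stainless cup, 74 mm across the rim, 85 mm high, standing close behind the cradle's back flank; leave alone. Origin at the centre of its underside.
- cup_side: A second stainless cup of the same size, standing beyond the far end of the cartridge's path; leave alone. Origin at the centre of its underside.
- spanner: A black plastic housing spanner, 14 mm thick, a 104 mm ring with a 110 mm handle towards its -y, lying flat behind the cradle, at its end nearer the robot, handle towards the robot; leave alone. Origin at the ring's centre, underneath.
- teapot: A white porcelain teapot, 140 mm across, 130 mm high, spout towards its -y; leave alone. Origin at the centre of its underside.
- jug: A white plastic filter jug with a spring clip lid, 109 x 172 x 240 mm, handle to 140 mm on its +y; leave alone. Origin at the centre of its underside.
- caddy: A dark steel tea caddy, 75 mm across, 104 mm high; leave alone. Origin at the centre of its underside.

How it is judged:
On the way:
1. the cartridge has rolled through about half a turn while it lies on its side on the counter or the cradle (angle between cartridge's own z axis and vertical above 2 rad and height (world z) of cartridge below 0.05 m), for 0.05 s.
At the end, for the whole second after the job is handed in: The cartridge lies still in the V trough on both flanks: its axis within 4 mm of the seat line in height and across, within 0.05 rad of the trough's direction, its centre within 50 mm of the cradle's middle along the trough; released (y of cartridge in the frame of cradle_seat between -0.004 and 0.004 m and z of cartridge in the frame of cradle_seat between -0.004 and 0.004 m and x of cartridge in the frame of cradle_seat between -0.05 and 0.05 m and angle between the x axis of cartridge and the x axis of cradle_seat, either way round below 0.05 rad and linear speed of cartridge below 0.02 m/s and angular speed of cartridge below 0.3 rad/s); the robot touches nothing.
It fails at once if the cartridge is lifted: its centre rises more than 10 mm above its rolling path over the crest, or more than 10 mm off the counter before the apron (height (world z) of cartridge above 0.056 m or (height (world z) of cartridge above 0.0415 m and y of cartridge in the frame of cradle_seat below -0.1 m)).
It fails at once if the cartridge is tipped more than 15 degrees out of level (angle between cartridge's own x axis and vertical below 1.309 rad or angle between cartridge's own x axis and vertical above 1.833 rad).
It fails at once if the cartridge is squeezed or rammed by the fingers with over 25 N (contact force between the fingers and cartridge above 25 N).
It fails at once if the cartridge is sent running faster than 0.4 m/s (linear speed of cartridge above 0.4 m/s).
It fails at once if a cup, the spanner, the teapot, the jug or the caddy is moved more than 15 mm or tipped (distance of any of cup_back, cup_side, spanner, teapot, jug, caddy from where it was at the start of the episode above 0.015 m or angle between any of cup_back, cup_side, spanner, teapot, jug, caddy's own z axis and vertical above 0.2 rad).
It also fails if it takes over 48 s, if anything falls off the work surface, if the arm or the gripper's body presses on something with over 40 N, if the wrist force passes 120 N, or if a joint passes its speed limit or range.

### The arm

A 7-joint arm with a two-finger parallel gripper is mounted at the origin on the work surface. World frame = base frame: x ahead of the robot, y to its left, z up, the work surface at z = 0. Lengths are in m, angles in rad, forces in N, time in s.
With the tool pointing down it reaches from about 0.425 to 0.95 m from the base axis. Payload 4.7 kg.
Tool frame: the origin (TCP) lies at the very end of the fingers, on their centre line; the grasp point (between the pads) lies r.pinch_z behind it (r.pinch_z is the distance from the TCP to the grasp point, in m); z points along the fingers, y is the direction in which the jaws open and shut (so a half turn about z gives the same grasp; the last joint's range is limited). The gripper opens to 87 mm and grips with 3 to 60 N. Pads are 19 mm wide; open, the fingers measure 117 mm over their backs; the gripper's body (75 mm by 190 mm) begins 51 mm behind the grasp point.
Start: joints at [-1.343, 0.469, -0.049, 1.532, 0.024, 1.141, -0.082], TCP at [0.171, 0.653, 0.223] pointing down, gripper open.
Joint ranges: [-2.59, 2.59], [-0.33, 1.99], [-1.39, 1.29], [0.1, 2.45], [-1.04, 4.18], [0.21, 1.99], [-2.66, 2.66]. Speed limits (rad/s): [2.57, 2.57, 3.14, 3.14, 3.14, 3.14, 3.14].

### API

Orientations are given as a rotation vector (axis times angle).
In Python, from rig import r, eyes, models gives the robot as it stands.
- The arm moves only by the shell command python3 -m pendant 'ROWS' [FORCE]. ROWS is JSON, a list of rows, each a list of 3 entries, a list of its own where there are three numbers: the shift along the tool's x, y, z normalised to -1 to 1, where 1 is 80 cm, then the turn, a rotation vector about the tool's x, y, z normalised to -1 to 1, where 1 is pi rad, then the opening, from 0 (shut) to 1 (fully open). A call has 1 to 10 rows; each row is the pose to reach, as a shift and turn from the pose commanded when the call began, along the tool's axes at that moment, turning the shorter way round; what a row does not reach only later rows make up. A row lasts 1/12 s, in which the tool goes at most 41.7 mm and 7.16 degrees, less where a joint would pass 70% of its speed; a pose out of reach is approached as far as the arm can. A call with a number of a shift or a turn outside -1 to 1 is refused whole. A call with a gripper value outside its range is refused whole. The fingers move at their own pace and stop on an object; FORCE is the grip in N (left out, the last holds). Time passes only in rows, so rows that repeat a pose let the fingers close. It gives the time, the measured TCP pose, the force and the opening at its end, in the units of the state.
- r.read_state(): the state, without advancing time (a new reading comes with each control period).
- eyes.capture(name): name is "side" or "top" or "wrist"; returns the picture (384x512x3 uint8, blue, green, red); there is no depth.
- eyes.camera_info(name): a dict with "K" (3x3 intrinsics, pixels), "view" (4x4, takes a point from world to camera coordinates); the wrist camera has in their place "tool_from_camera" (4x4, takes a point from camera to tool coordinates, whose origin is the TCP and whose axes are the flange's). Camera axes: x right, y down, z forward; pixel columns grow to the right and rows downward; lengths in m; the calibration is good to about 2 mm. A picture is of the moment at which its call begins: read the wrist's pose just before it. camera_info takes no time and is no camera call.
- r.finish_job(): hands the job in, once; it reports no verdict.
Trained networks look in the newest picture that a camera, given by its name, has taken for a name from the list of things; names that differ only in an ending like _2 or _b are one class to them, and where a whole thing is asked for, a point or a joint stands for the part that bears it (a point fixed in the world has none). Each returns a list of dicts, best first, with "confidence" (0 to 1); they miss things now and then, are a little off and sometimes report something else, mostly with a low value. They report only what shows in the picture. A call takes as long as a camera call.
- models.find_in(query, camera): "at" ([x, y, z] in m, in the coordinates of the camera as it stood for that picture, good to about 4 mm: the middle of the surface that is visible of it).
- models.trace(query, camera): "region" (384x512 bool, what is visible of it).
- models.place_of(query, camera): "at" ([x, y, z] in m, in the coordinates of the camera as it stood for that picture, good to about 4 mm: a listed point, or the origin of a listed thing).
The state is a dict: "clock": time; "q": joint angles; "dq": joint speeds; "joint_efforts": joint torques, N m; "tcp_pos": TCP position; "tcp_rot": TCP orientation; "ft_force": force on the tool from outside, world axes, zero at the start; "moment": the same for the moment, N m; "opening": opening from 0.0 (shut) to 1.0 (fully open).
Only numpy, scipy, OpenCV 4.12 (cv2) and the standard library are available. Lean on these libraries where they do the work, as an engineer would, in place of code of your own. Each camera call takes 0.05 s, during which the arm holds its last target. There are 200 camera calls.

## Working session

There is one attempt and no reset: what is moved stays moved. The work goes in short steps, Python scripts to look and compute and a shell command to move; the robot and the scene stay as the last step left them, time stands still between calls to the robot, and variables do not carry over. Pictures are saved under pics/ and viewed, about 8 in all and at most 12, crops included, and the job is handed in when it is done.

```bash
ls; mkdir -p pics; cat > h.py <<'E'
from rig import r, eyes, models
import numpy as np, cv2
from scipy.spatial.transform import Rotation as R
def w(cam,p):
    V=np.array(eyes.camera_info(cam)["view"]);return (np.linalg.inv(V)@np.r_[p,1])[:3]
def proj(cam,P):
    c=eyes.camera_info(cam);p=(np.array(c["view"])@np.r_[P,1])[:3];q=np.array(c["K"])@p;return q[:2]/q[2]
def ray(cam,uv):
    c=eyes.camera_info(cam);V=np.linalg.inv(np.array(c["view"]));d=V[:3,:3]@np.linalg.inv(c["K"])@np.r_[uv,1];return V[:3,3],d/d[2]
def atz(cam,uv,z):
    o,d=ray(cam,uv);return o+d*(z-o[2])
E
python3 - <<'E'
from h import *
for c in("side","top"):
    im=eyes.capture(c);cv2.imwrite(f"pics/{c}0.png",im)
    for q in("cartridge","cradle","cradle_seat","apron_edge","crest","cup_back","cup_side","spanner"):
        d=models.place_of(q,c)
        for e in d[:2]: print(c,q,round(e["confidence"],2),w(c,e["at"]).round(4))
s=r.read_state();print(s,r.pinch_z)
E
```

```text
pics
side cartridge 0.65 [ 0.5972 -0.0801  0.0308]
side cradle 0.68 [ 0.5578  0.1735 -0.0017]
side apron_edge 0.83 [ 0.568   0.1083 -0.0014]
side crest 0.86 [0.5623 0.1594 0.0149]
side cup_back 0.6 [6.007e-01 3.036e-01 5.000e-04]
side cup_side 0.72 [ 0.79    0.1666 -0.0015]
side cup_side 0.23 [ 0.5751 -0.5526 -0.0007]
side spanner 0.74 [ 0.4062  0.2902 -0.0043]
top cartridge 0.93 [ 0.5942 -0.087   0.0317]
top cradle 0.94 [ 0.5546  0.1738 -0.0008]
top cradle_seat 0.75 [0.5556 0.1724 0.0409]
top apron_edge 0.67 [0.5654 0.1083 0.0046]
top crest 0.83 [0.5609 0.1596 0.0149]
top cup_back 0.58 [5.933e-01 3.053e-01 1.000e-04]
top cup_back 0.23 [0.5662 0.1094 0.0049]
top cup_side 0.6 [0.7895 0.1681 0.0039]
{'clock': 0.9, 'q': array([-1.34291963,  0.46857236, -0.04861461,  1.53252349,  0.02412155,
        1.14098285, -0.08229628]), 'dq': array([-0.000155  ,  0.00038023, -0.00061451,  0.00184063, -0.00062344,
       -0.00069144, -0.00012266]), 'joint_efforts': array([-6.08186583e-04, -5.07820809e+01, -8.15604860e-02, -2.36463171e+01,
       -6.14494225e-02,  3.09541204e-02,  1.45940800e-05]), 'tcp_pos': array([0.17138173, 0.65289318, 0.22258159]), 'tcp_rot': array([-4.02178346e-01, -3.11572800e+00, -1.59191193e-04]), 'ft_force': array([ 0.1339621 , -0.13079515,  0.25727915]), 'moment': array([-0.00807813, -0.02126064,  0.04476591]), 'opening': 0.9998498965555681} 0.0187
```

View pics/top0.png

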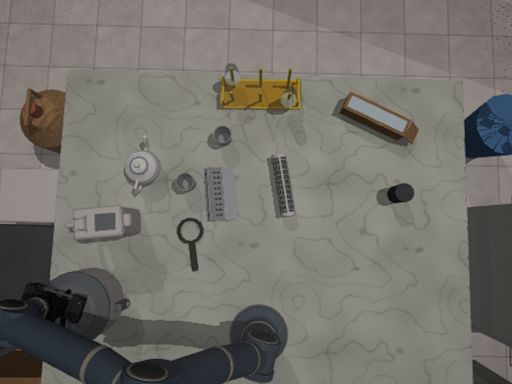

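View pics/side0.png

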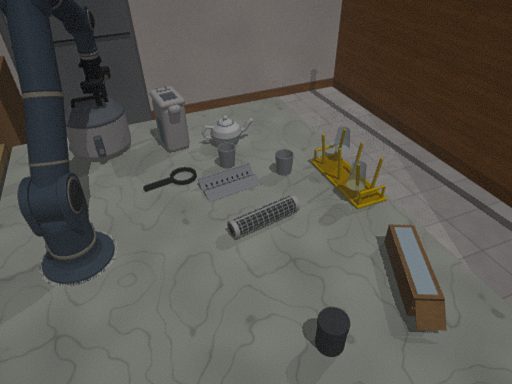

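```bash
cat >> h.py <<'E'
def axis(cam,q,z):
    m=models.trace(q,cam)
    if not m: return None
    g=m[0]["region"].astype(np.uint8)
    (c,s,a)=cv2.minAreaRect(np.argwhere(g)[:,::-1].astype(np.float32))
    b=cv2.boxPoints((c,s,a)); e=[np.linalg.norm(b[i]-b[i-1]) for i in range(4)]
    i=int(np.argmin(e[:2])); A=(b[i]+b[i-1])/2; B=(b[(i+2)%4]+b[(i+1)%4])/2
    A,B=atz(cam,A,z),atz(cam,B,z); d=B-A
    if d[0]<0:d=-d
    return A.round(4),B.round(4),((A+B)/2).round(4),np.degrees(np.arctan2(d[1],d[0])).round(2),np.linalg.norm(d).round(4)
E
python3 - <<'E'
from h import *
eyes.capture("top")
print(axis("top","cartridge",.032));print(axis("top","cradle",.01))
for q in("teapot","jug","caddy"):
    for e in models.place_of(q,"top")[:1]: print(q,round(e["confidence"],2),w("top",e["at"]).round(3))
print(np.array(eyes.camera_info("top")["view"]).round(3))
print(R.from_rotvec(r.read_state()["tcp_rot"]).as_matrix().round(3))
E
```

```text
(array([ 0.7272, -0.0558,  0.032 ]), array([ 0.4667, -0.1088,  0.032 ]), array([ 0.5969, -0.0823,  0.032 ]), np.float64(11.49), np.float64(0.2658))
(array([0.7522, 0.5585, 0.01  ]), array([0.5836, 0.4601, 0.01  ]), array([0.6679, 0.5093, 0.01  ]), np.float64(30.28), np.float64(0.1952))
teapot 0.76 [ 0.654  0.487 -0.003]
jug 0.92 [0.428 0.571 0.003]
caddy 0.79 [ 0.57  -0.555  0.004]
[[ 2.500e-02 -1.000e+00  4.000e-03 -1.100e-02]
 [-9.940e-01 -2.600e-02 -1.070e-01  5.960e-01]
 [ 1.070e-01 -1.000e-03 -9.940e-01  1.471e+00]
 [ 0.000e+00  0.000e+00  0.000e+00  1.000e+00]]
[[-0.967  0.254 -0.   ]
 [ 0.254  0.967  0.   ]
 [ 0.     0.    -1.   ]]
```

Top view: cartridge at about (283,185) with its axis from (276,155) to (289,215); cradle at about (218,194), apron side facing it. The side view agrees: the pot is under the gripper at (100,130), the jug at (170,118), and the path is free. Next I refine the yaws and work out the first moves.

```bash
cat >> h.py <<'E'
def go(P,yaw_x):
    s=r.read_state();M=R.from_rotvec(s["tcp_rot"]);a=np.radians(yaw_x)
    x=np.array([np.cos(a),np.sin(a),0]);z=np.array([0,0,-1.]);T=R.from_matrix(np.c_[x,np.cross(z,x),z])
    print("shift",(M.inv().apply(np.array(P)-s["tcp_pos"])/.8).round(4),"turn",((M.inv()*T).as_rotvec()/np.pi).round(4))
E
python3 - <<'E'
from h import *
im=eyes.capture("top")
cv2.imwrite("pics/crop1.png",cv2.resize(im[140:235,195:305],None,fx=6,fy=6,interpolation=cv2.INTER_CUBIC))
res={}
for k in range(4):
  for c in("top","side"):
    eyes.capture(c)
    for q in("cradle","cradle_seat","apron_edge","crest","cartridge"):
        d=models.place_of(q,c)
        if d and d[0]["confidence"]>.6: res.setdefault(q,[]).append(w(c,d[0]["at"]))
for q in res: print(q,len(res[q]),np.median(res[q],0).round(4))
m=models.trace("cradle","top")
for e in m[:3]: print(round(e["confidence"],2),np.argwhere(e["region"]).mean(0),e["region"].sum())
s=r.read_state();print(s["clock"])
p=s["tcp_pos"];go([p[0],p[1],.36],np.degrees(np.arctan2(.254,-.967)))
go([.62,-.19,.36],100)
E
```

```text
cradle 7 [ 0.5573  0.1734 -0.0013]
cradle_seat 7 [0.5562 0.176  0.0427]
apron_edge 6 [0.5672 0.1079 0.0022]
cartridge 6 [ 0.5969 -0.0816  0.0302]
crest 7 [0.5604 0.1593 0.0161]
0.72 [222.13815143 103.9719764 ] 2034
0.61 [193.51757576 219.47757576] 1650
3.7
shift [ 0.      0.     -0.1718] turn [ 0. -0.  0.]
shift [-0.81   -0.8766 -0.1719] turn [ 0.     -0.      0.3627]
```

View pics/crop1.png

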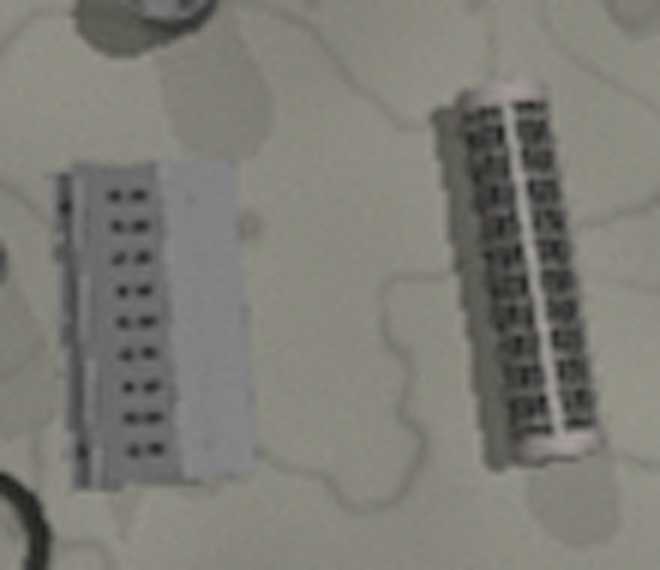

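Crop (6x, offset 195,140): apron edge runs (239,163) to (258,474), crest (158,165) to (183,480), cartridge cap ends (503,85) to (558,455).

```bash
python3 - <<'E'
from h import *
f=lambda x,y:(x/6+195-.4,y/6+140-.4)
for n,a,b,z in(("apron",(239,163),(258,474),0),("crest",(158,165),(183,480),.014),("cart",(503,88),(558,450),.045)):
    B,A=atz("top",f(*a),z),atz("top",f(*b),z);d=B-A
    print(n,A.round(4),B.round(4),((A+B)/2).round(4),np.degrees(np.arctan2(d[1],d[0])).round(2),np.linalg.norm(d).round(4))
E
python3 -m pendant '[[[0,0,-0.05],[0,0,0],0.95],[[0,0,-0.1],[0,0,0],0.95],[[0,0,-0.15],[0,0,0],0.95],[[-0.05,-0.05,-0.18],[0,0,0.03],0.95],[[-0.81,-0.877,-0.172],[0,0,0.36],0.95],[[-0.81,-0.877,-0.172],[0,0,0.36],0.95],[[-0.81,-0.877,-0.172],[0,0,0.36],0.95],[[-0.81,-0.877,-0.172],[0,0,0.36],0.95],[[-0.81,-0.877,-0.172],[0,0,0.36],0.95],[[-0.81,-0.877,-0.172],[0,0,0.36],0.95]]'
python3 -c "
from h import *
go([.62,-.19,.36],99)"
```

```text
apron [0.4549 0.0971 0.    ] [0.6701 0.1173 0.    ] [0.5625 0.1072 0.    ] 5.35 0.2161
crest [0.4494 0.147  0.014 ] [0.6651 0.172  0.014 ] [0.5572 0.1595 0.014 ] 6.6 0.2171
cart [ 0.4754 -0.1049  0.045 ] [ 0.7192 -0.0633  0.045 ] [ 0.5973 -0.0841  0.045 ] 9.69 0.2474
clock: 4.53
tcp_pos: [0.3084, 0.3968, 0.3594]
tcp_rot: [-1.651, -2.672, -0.001]
ft_force: [0.9, 0.3, -0.1]
opening: 0.953
shift [-0.8303  0.0203 -0.0013] turn [ 0.0001 -0.0002  0.0976]
```

```bash
python3 -m pendant '[[[-0.83,0.02,0],[0,0,0.092],0.95],[[-0.83,0.02,0],[0,0,0.092],0.95],[[-0.83,0.02,0],[0,0,0.092],0.95],[[-0.83,0.02,0],[0,0,0.092],0.95],[[-0.83,0.02,0],[0,0,0.092],0.95],[[-0.83,0.02,0],[0,0,0.092],0.95],[[-0.83,0.02,0],[0,0,0.092],0.95],[[-0.83,0.02,0],[0,0,0.092],0.95],[[-0.83,0.02,0],[0,0,0.092],0.95],[[-0.83,0.02,0],[0,0,0.092],0.95]]'
python3 -c "
from h import *
go([.613,-.175,.36],100)
go([.613,-.175,.02],100)"
```

```text
clock: 5.37
tcp_pos: [0.5058, 0.03, 0.3597]
tcp_rot: [2.011, 2.413, 0.002]
ft_force: [0.4, 0.0, -0.0]
opening: 0.946
shift [-0.2762  0.0857 -0.0005] turn [ 0.0004 -0.0003  0.0021]
shift [-0.2766  0.0851  0.4245] turn [ 0.0004 -0.0003  0.0021]
```

```bash
python3 -m pendant '[[[-0.277,0.085,0],[0,0,0.002],0.95],[[-0.277,0.085,0],[0,0,0.002],0.95],[[-0.277,0.085,0],[0,0,0.002],0.95],[[-0.277,0.085,0],[0,0,0.002],0.95],[[-0.277,0.085,0],[0,0,0.002],0.95],[[-0.277,0.085,0],[0,0,0.002],0.95],[[-0.277,0.085,0.05],[0,0,0.002],0.95],[[-0.277,0.085,0.1],[0,0,0.002],0.95],[[-0.277,0.085,0.15],[0,0,0.002],0.95],[[-0.277,0.085,0.2],[0,0,0.002],0.95]]'
python3 -c "
from h import *
go([.613,-.175,.02],100)
im=eyes.capture('wrist');cv2.imwrite('pics/w1.png',im)
im=eyes.capture('top');cv2.imwrite('pics/t2.png',cv2.resize(im[130:265,190:370],None,fx=4,fy=4,interpolation=cv2.INTER_CUBIC))"
```

```text
clock: 6.2
tcp_pos: [0.612, -0.1738, 0.1976]
tcp_rot: [2.019, 2.406, 0.001]
ft_force: [0.9, -0.4, 0.1]
opening: 0.951
shift [-0.0017  0.0007  0.222 ] turn [ 0.0003 -0.     -0.0001]
```

View pics/t2.png

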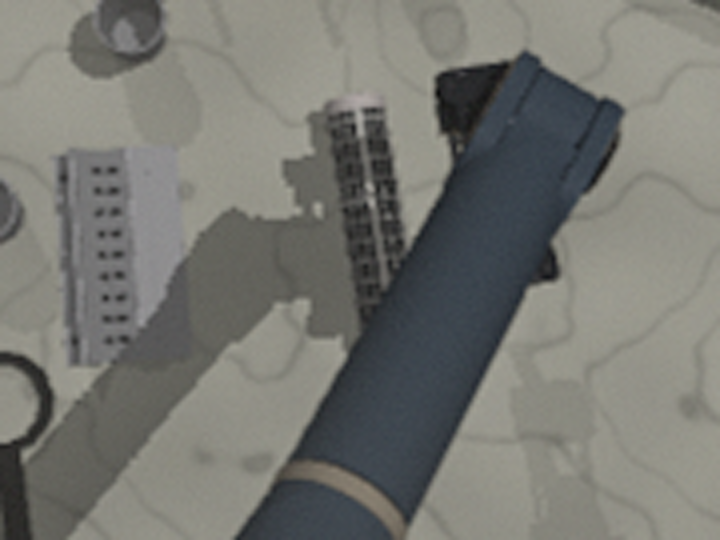

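Gripper stands behind the cartridge, jaws along its axis. Descend, then close in.

```bash
python3 -m pendant '[[[0,0,0.05],[0,0,0],0.95],[[0,0,0.1],[0,0,0],0.95],[[0,0,0.15],[0,0,0],0.95],[[0,0,0.19],[0,0,0],0.95],[[0,0,0.222],[0,0,0],0.95],[[0.01,0,0.222],[0,0,0],0.95],[[0.02,0,0.222],[0,0,0],0.95],[[0.03,0,0.222],[0,0,0],0.95],[[0.037,0,0.222],[0,0,0],0.95],[[0.042,0,0.222],[0,0,0],0.95]]'
python3 -c "
from h import *
eyes.capture('side')
print([w('side',e['at']) for e in models.place_of('cartridge','side')[:1]])
s=r.read_state();print(s['tcp_pos'],s['ft_force'],s['clock'])"
```

```text
clock: 7.13
tcp_pos: [0.6079, -0.1392, 0.024]
tcp_rot: [2.015, 2.406, 0.005]
ft_force: [0.1, 0.8, 0.4]
opening: 0.954
[array([ 0.59875887, -0.08064207,  0.02934158])]
[ 0.60718317 -0.13922438  0.02306206] [ 0.08409415 -0.43630741 -0.62537781] 7.2333
```

```bash
python3 -m pendant '[[[0.005,0,0],[0,0,0],0.95],[[0.01,0,0],[0,0,0],0.95],[[0.015,0,0],[0,0,0],0.95],[[0.02,0,0],[0,0,0],0.95],[[0.026,0,0],[0,0,0],0.95],[[0.032,0,0],[0,0,0],0.95],[[0.038,0,0],[0,0,0],0.95],[[0.044,0,0],[0,0,0],0.95],[[0.05,0,0],[0,0,0],0.95],[[0.056,0,0],[0,0,0],0.95]]'
python3 -m pendant '[[[0.006,0,0],[0,0,0],0.95],[[0.012,0,0],[0,0,0],0.95],[[0.018,0,0],[0,0,0],0.95],[[0.024,0,0],[0,0,0],0.95],[[0.03,0,0],[0,0,0],0.95],[[0.036,0,0],[0,0,0],0.95],[[0.042,0,0],[0,0,0],0.95],[[0.048,0,0],[0,0,0],0.95],[[0.054,0,0],[0,0,0],0.95],[[0.06,0,0],[0,0,0],0.95]]'
python3 -c "
from h import *
for c in('side','top'):
  im=eyes.capture(c);cv2.imwrite(f'pics/{c}3.png',cv2.resize(im[130:250,150:330],None,fx=4,fy=4,interpolation=cv2.INTER_CUBIC))
  print([w(c,e['at']).round(4) for e in models.place_of('cartridge',c)[:1]])
s=r.read_state();print(s['tcp_pos'],s['ft_force'],s['clock'])"
```

```text
clock: 8.07
tcp_pos: [0.5983, -0.096, 0.0215]
tcp_rot: [-2.019, -2.407, -0.0]
ft_force: [1.1, 0.1, 0.6]
opening: 0.948
clock: 8.9
tcp_pos: [0.59, -0.0488, 0.0216]
tcp_rot: [-2.02, -2.406, -0.0]
ft_force: [0.1, -0.4, 1.5]
opening: 0.951
[array([ 0.5865, -0.0061,  0.0289])]
[array([ 5.791e-01, -3.000e-04,  3.230e-02])]
[ 0.59010166 -0.0491788   0.02156442] [ 0.06976138 -1.05441877 -0.74181051] 9.1
```

View pics/side3.png

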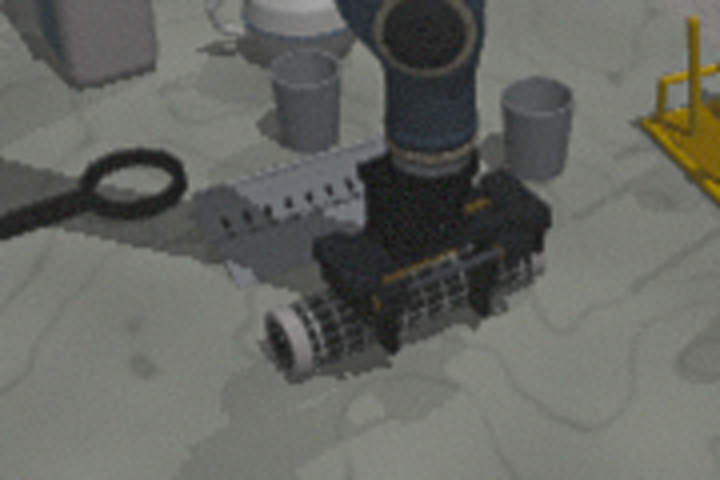

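View pics/top3.png

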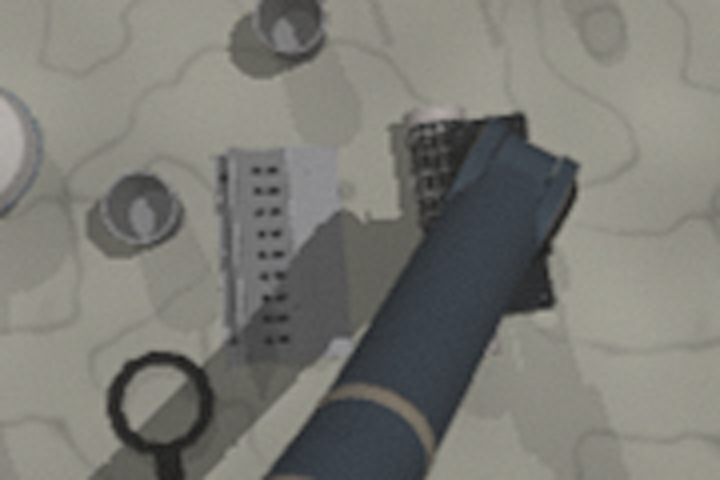

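Side view: both fingers behind the cartridge, which lies flat and nearly square (caps at about (285,340) and (535,255) in the crop). Top view: it is in line with the cradle. Continue, turning 3° towards the cradle's heading.

```bash
python3 -m pendant '[[[0.006,0,0],[0,0,0.001],0.95],[[0.012,0,0],[0,0,0.003],0.95],[[0.018,0,0],[0,0,0.005],0.95],[[0.024,0,0],[0,0,0.007],0.95],[[0.03,0,0],[0,0,0.009],0.95],[[0.036,0,0],[0,0,0.011],0.95],[[0.042,0,0],[0,0,0.013],0.95],[[0.048,0,0],[0,0,0.015],0.95],[[0.054,0,0],[0,0,0.016],0.95],[[0.06,0,0],[0,0,0.017],0.95]]'
python3 -m pendant '[[[0.006,0,0],[0,0,0],0.95],[[0.012,0,0],[0,0,0],0.95],[[0.018,0,0],[0,0,0],0.95],[[0.024,0,0],[0,0,0],0.95],[[0.03,0,0],[0,0,0],0.95],[[0.036,0,0],[0,0,0],0.95],[[0.042,0,0],[0,0,0],0.95],[[0.048,0,0],[0,0,0],0.95],[[0.054,0,0],[0,0,0],0.95],[[0.06,0,0],[0,0,0],0.95]]'
python3 -c "
from h import *
for c in('side','top'):
  im=eyes.capture(c);cv2.imwrite(f'pics/{c}4.png',cv2.resize(im[130:250,150:330],None,fx=4,fy=4,interpolation=cv2.INTER_CUBIC))
  print([w(c,e['at']).round(4) for e in models.place_of('cartridge',c)[:1]])
s=r.read_state();print(s['tcp_pos'],s['ft_force'],s['clock'])"
```

```text
clock: 9.93
tcp_pos: [0.5817, -0.0015, 0.0215]
tcp_rot: [-2.083, -2.351, -0.0]
ft_force: [-0.2, 1.1, -0.0]
opening: 0.949
clock: 10.77
tcp_pos: [0.5759, 0.0461, 0.0216]
tcp_rot: [-2.083, -2.352, -0.0]
ft_force: [0.2, -0.7, 0.4]
opening: 0.949
[array([0.5703, 0.0918, 0.0316])]
[array([0.5623, 0.0933, 0.0275])]
[0.5759574  0.04571528 0.02155295] [-0.46327652  0.15724459  0.5771629 ] 10.9667
```

View pics/side4.png

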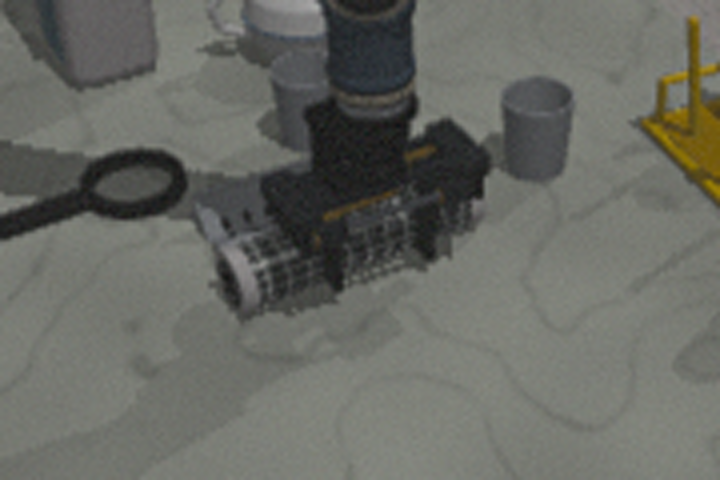

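It lies at the apron's foot, flat and square. Now up the apron, raising the fingers with it.

```bash
python3 -m pendant '[[[0.006,0,0],[0,0,0],0.95],[[0.012,0,0],[0,0,0],0.95],[[0.018,0,0],[0,0,0],0.95],[[0.024,0,-0.001],[0,0,0],0.95],[[0.03,0,-0.002],[0,0,0],0.95],[[0.036,0,-0.004],[0,0,0],0.95],[[0.042,0,-0.006],[0,0,0],0.95],[[0.048,0,-0.008],[0,0,0],0.95],[[0.053,0,-0.01],[0,0,0],0.95],[[0.058,0,-0.012],[0,0,0],0.95]]'
python3 -c "
from h import *
for c in('side','top'):
  im=eyes.capture(c)
  print([w(c,e['at']).round(4) for e in models.place_of('cartridge',c)[:1]])
s=r.read_state();print(s['tcp_pos'],s['ft_force'],s['clock'])"
```

```text
clock: 11.8
tcp_pos: [0.5704, 0.0921, 0.0314]
tcp_rot: [2.083, 2.352, 0.0]
ft_force: [0.5, -2.7, 1.8]
opening: 0.947
[array([0.5633, 0.1389, 0.04  ])]
[]
[0.57004663 0.09276932 0.03096323] [ 0.45566016 -1.20771822 -0.14178282] 12.0
```

```bash
python3 -m pendant '[[[0.005,0,-0.002],[0,0,0],0.95],[[0.01,0,-0.003],[0,0,0],0.95],[[0.015,0,-0.004],[0,0,0],0.95],[[0.02,0,-0.005],[0,0,0],0.95],[[0.025,0,-0.005],[0,0,0],0.95],[[0.03,0,-0.005],[0,0,0],0.95],[[0.034,0,-0.005],[0,0,0],0.95],[[0.034,0,-0.005],[0,0,0],0.95],[[0.034,0,-0.005],[0,0,0],0.95]]'
python3 -c "
from h import *
for c in('side','top'):
  im=eyes.capture(c);cv2.imwrite(f'pics/{c}5.png',cv2.resize(im[130:250,150:330],None,fx=4,fy=4,interpolation=cv2.INTER_CUBIC))
  print([w(c,e['at']).round(4) for e in models.place_of('cartridge',c)[:1]])
s=r.read_state();print(s['tcp_pos'],s['ft_force'],s['clock'])"
```

```text
clock: 12.75
tcp_pos: [0.5667, 0.1199, 0.0349]
tcp_rot: [-2.081, -2.352, -0.0]
ft_force: [-0.2, -0.8, 0.4]
opening: 0.949
[array([0.5582, 0.18  , 0.04  ])]
[]
[0.56703183 0.11862221 0.03513297] [-1.04756483 -0.3588238   0.32025305] 12.95
```

View pics/side5.png

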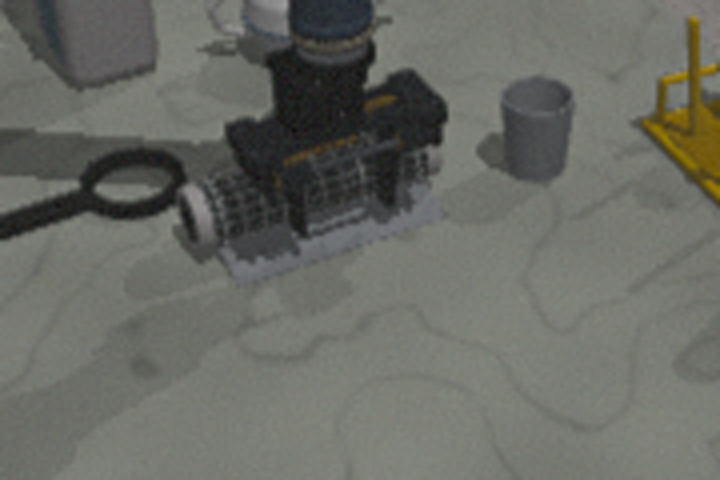

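The cartridge has dropped into the V (61 mm ahead of the TCP, so it is clear of the fingers). Back off, rise and check.

```bash
python3 -m pendant '[[[-0.02,0,-0.005],[0,0,0],0.95],[[-0.05,0,-0.01],[0,0,0],0.95],[[-0.1,0,-0.02],[0,0,0],0.95],[[-0.15,0,-0.05],[0,0,0],0.95],[[-0.2,0,-0.1],[0,0,0],0.95],[[-0.25,0,-0.15],[0,0,0],0.95],[[-0.3,0,-0.2],[0,0,0],0.95],[[-0.35,0,-0.2],[0,0,0],0.95],[[-0.4,0,-0.2],[0,0,0],0.95],[[-0.4,0,-0.2],[0,0,0],0.95]]'
python3 -c "
from h import *
a={}
for k in range(3):
 for c in('side','top'):
  im=eyes.capture(c);cv2.imwrite(f'pics/{c}6.png',cv2.resize(im[130:250,150:300],None,fx=5,fy=5,interpolation=cv2.INTER_CUBIC))
  for q in('cartridge','cradle','cradle_seat'):
   for e in models.place_of(q,c)[:1]: a.setdefault((q,c),[]).append(w(c,e['at']))
for k in a: print(k,np.mean(a[k],0).round(4))
s=r.read_state();print(s['tcp_pos'],s['clock'])"
```

```text
clock: 13.78
tcp_pos: [0.6053, -0.2033, 0.1974]
tcp_rot: [2.083, 2.348, 0.001]
ft_force: [0.3, 0.2, -0.4]
opening: 0.945
('cartridge', 'side') [0.5557 0.1807 0.0418]
('cradle', 'side') [ 5.582e-01  1.714e-01 -5.000e-04]
('cradle_seat', 'side') [0.5555 0.1746 0.0414]
('cartridge', 'top') [0.5534 0.1743 0.0406]
('cradle', 'top') [ 0.5552  0.176  -0.0014]
('cradle_seat', 'top') [0.5558 0.1749 0.042 ]
[ 0.60569713 -0.19903958  0.19511829] 14.9833
```

View pics/top6.png

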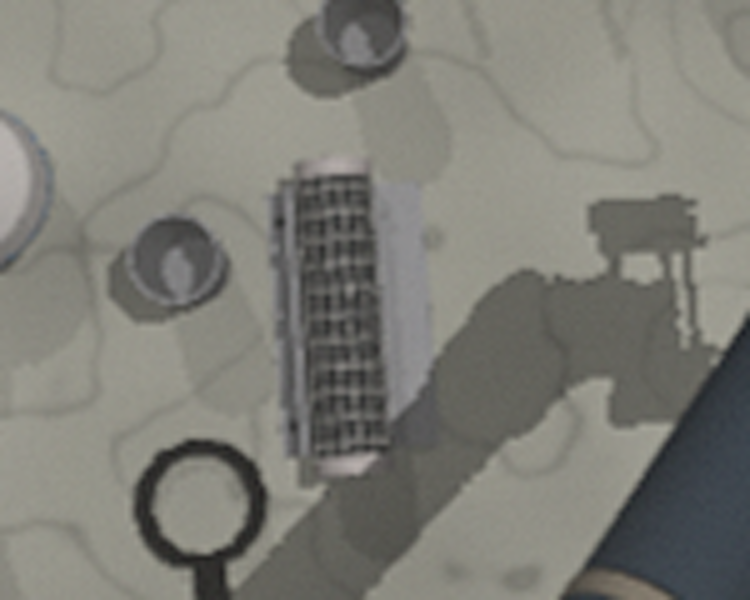

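View pics/side6.png

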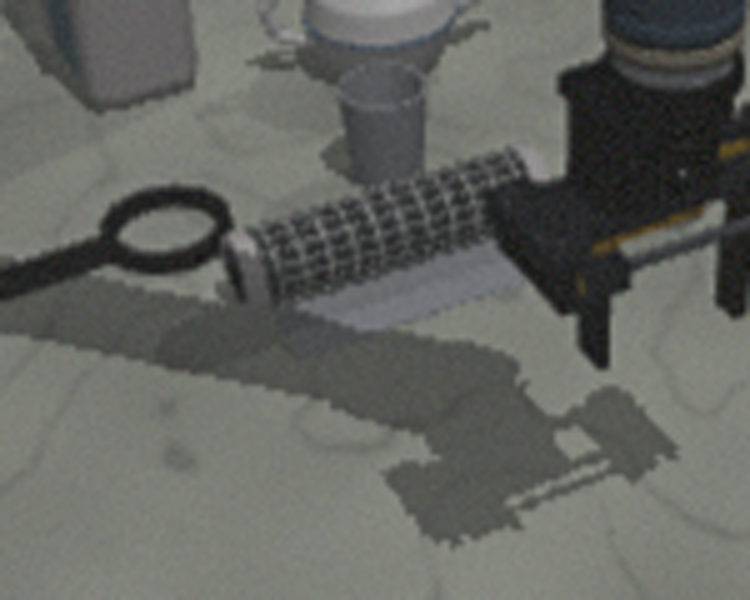

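Both views show it seated in the V, parallel to the crest, overhanging both ends about equally and clear of the robot. Handing in.

```bash
python3 -c "
from h import *
r.finish_job()"
```

```text
the job is handed in; nothing more can be done
```

The cartridge is in the V trough and the job is handed in, at about 15 s on the robot's clock. I pushed it about 26 cm with the two spread fingertips at roughly 6 cm/s, turning 3° on the way to match the cradle. At the apron I raised the fingers with it, stopped once it dropped past the crest, then backed away.

**Last checks:**
- **Position:** the top camera put the cartridge at (0.553, 0.174, 0.041) m, against the seat at (0.556, 0.175, 0.042) m. That is within 4 mm, which is also about the networks' accuracy.
- **Pictures:** both views show it lying along the trough, sticking out about equally at both ends. The nearby cups and spanner look unmoved, and the gripper is clear.
- **Forces:** the wrist read only a few newtons at the end of each move. I had no direct reading of the finger contact force.

**Disagreements:**
- **Seat reading:** the side camera put the cartridge about 6 mm further back, at y = 0.181 m. I took that as measurement error, since the top view and both pictures show it seated.
- **Cradle heading:** my estimates ran from 5° to 9°, so I used 7°. I judged the final squareness by eye and did not measure the angle.

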